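# Zero the peak pointer, then hold the vent lid at 40 degrees

### The job

The fan rig is to be read at a vent angle of 40 degrees. With the tub's blue lid still shut, turn the flow meter's reset knob back until its red peak pointer is at the zero stop; then lift the lid to 40 degrees (its red nib at the red mark of the arc) and keep it there: finish while the gripper still holds it, steady, since it springs shut when let go. Leave the paper cup, the bottle and the spool where they stand.

Things in the scene. Friction and masses are not known exactly. Their poses are not given: they have to be found in the camera images.
- lid (a joint): opening angle of the blue lid, rad: 0 shut (level), grows as its near edge is lifted, up to 1.2; 40 degrees is 0.698. The lid weighs about 250 g and a weak spring also pulls it shut: it needs up to about 4 N at the handle and falls shut from every angle
- lid_handle (a point): centre of the lid's white bar handle, a round bar 12 mm thick and 110 mm long, parallel to the hinge (along this point's y), on two posts at its ends, so fingers can pinch its middle across x. Its axis is 40 mm above the lid's upper face, with the lid free below it. It moves with the lid: x points across the lid to the hinge, z out of the lid's upper face. With the lid shut it is 146 mm above the table
- lid_hinge (a point): middle of the lid's hinge line, at the far rim of the tub, 100 mm above the table; axes turn with the lid, y lies along the hinge. In the lid's axes the handle lies 190 mm from it towards -x and 46 mm up +z. A positive turn about y opens the lid
- tub: clear plastic tub with white rim, fixed to the table, 220 (x) by 260 (y) by 100 mm high; origin at the centre of its underside, -x its near side, facing the robot to within 0.4 rad. The blue lid, 220 by 260 by 6 mm, is hinged at its +x rim. A white duct stub, 25 mm long, on the -y wall. Tub and meter may stand either way round, left or right
- mark_40 (a point): the red 40 degree mark on the thin white angle arc that stands beside the tub's +y wall, 142 mm from the tub's middle. The arc has a radius of 130 mm about the hinge, reaches 216 mm above the table and has black marks every 10 degrees. A red nib on the lid's edge runs along it. The point is on the mark, 130 mm from the hinge line
- reset_knob (a joint): angle of the reset knob with its red pointer, rad: 0 at the zero stop, grows as it turns clockwise seen from above (up to 2.3); so turn it back counter-clockwise seen from above to the hard stop. Light friction, about 0.04 N m; it stays where it is left
- knob_grip (a point): centre of the knob's upright black grip bar, on the turning axis, 87 mm above the table and 16 mm below the bar's top. The bar is 44 mm long (this point's x), 14 mm thick (its y, grip across this) and 44 mm high; under it is a disc of 50 mm diameter whose top is 28 mm below this point. The red pointer sticks out to the point's -x. The point turns with the knob
- meter: grey flow meter, 150 by 150 by 50 mm high, fixed to the table; origin at the centre of its underside. White dial on top with the reset knob in its middle; the green mark at its -x side is zero: at zero the pointer lies along the meter's -x
- paper_cup_mid (a point): middle of a white paper cup, 80 mm wide, 95 mm high, standing behind the meter; leave it
- bottle_mid (a point): middle of a clear bottle with blue cap, 66 mm wide, 200 mm high, standing behind the tub; leave it
- spool_mid (a point): middle of a yellow spool lying flat, 84 mm wide, 30 mm high, between the robot and the meter; leave it
Mind the look-alikes: they are no part of the job. Of the things that look like the part that bears paper_cup_mid, take the one that is farthest to the robot's right at the start. Several things have the shape of the meter; the one meant has the colours described above.

How it is judged:
By the outcome, as a careful person would: the job done as asked, in the order asked, and still so for the second after the job is handed in, while the arm keeps its last pose, push and grip.
It also fails if it takes over 69 s, if anything falls off the work surface, if the arm or the gripper's body presses on something with over 40 N, if the wrist force passes 120 N, or if a joint passes its speed limit or range.

### The arm

A 6-joint arm with a two-finger parallel gripper is mounted at the origin on the work surface. World frame = base frame: x ahead of the robot, y to its left, z up, the work surface at z = 0. Lengths are in m, angles in rad, forces in N, time in s.
With the tool pointing down it reaches from about 0.325 to 0.775 m from the base axis. Payload 5.5 kg.
Tool frame: the origin (TCP) lies midway between the tips of the shut fingers; the grasp point (between the pads) lies behind it (manip.tcp_to_grasp is the z of the grasp point in the tool frame, in m); z points along the fingers, y is the direction in which the jaws open and shut (so a half turn about z gives the same grasp; the last joint's range is limited). The gripper opens to 85 mm and grips with 20 to 120 N. Pads are 22 mm wide; open, the fingers measure 114 mm over their backs; the gripper's body (76 mm by 85 mm) begins 54 mm behind the grasp point. The pads swing forward as they close: fully open they stand 13 mm farther back than shut.
Start: joints at [1.103, 0.091, 1.231, -0, 1.82, -0.057], TCP at [0.24, 0.55, 0.231] pointing down, gripper open.
Joint ranges: [-2.87, 2.87], [-0.86, 2.18], [0.17, 2.46], [-1.51, 4.65], [0.06, 2.69], [-2.65, 2.65]. Speed limits (rad/s): [2.57, 2.57, 3.01, 3.14, 3.14, 3.14].

### API

Orientations are given as a rotation vector (axis times angle).
In Python, from bench import manip gives the robot as it stands.
- The arm moves only by the tool servo_tool, never from a script. Its argument "increments" is a list of rows, each an object with "dp": the shift along the tool's x, y, z as a fraction of full scale, a list of three; "roll": the turn about the tool's z as a fraction of full scale; "fingers": the finger opening in mm, from 0 to 85.4. A call has 1 to 20 rows; each row shifts and turns the commanded pose from where the row before left it, along the tool's axes as they then stand; what a row does not reach is not made up. Full scale, the value 1, is 0.03 m for a shift and pi rad for a turn. A row lasts 1/10 s, in which the tool goes at most 50 mm and 8.59 degrees, less where a joint would pass 70% of its speed; a pose out of reach is approached as far as the arm can. A call with a number of a shift or a turn outside -1 to 1 is refused whole. A call with a gripper value outside its range is refused whole. The fingers move at their own pace and stop on an object; "force" is the grip in N (left out, the last holds). Time passes only in rows, so rows that do not move let the fingers close. It gives the time, the measured TCP pose, the force and the opening at its end, in the units of the state.
- manip.read_state(): the state, without advancing time (a new reading comes with each control period).
- manip.capture(name): name is "scene" or "top" or "wrist"; returns a dict with "image" (480x640x3 uint8, blue, green, red), "intrinsics" (3x3 intrinsics, pixels), "view" (4x4, takes a point from world to camera coordinates). Camera axes: x right, y up, looking along -z (the intrinsics and any distortion apply to the point x, -y, -z); pixel columns grow to the right and rows downward; lengths in m; the calibration is good to about 2 mm. A picture is of the moment at which its call begins. There is no depth.
- manip.finish_job(): hands the job in, once; it reports no verdict.
The state is a dict: "time": time; "joints": joint angles; "joint_vel": joint speeds; "tau": joint torques, N m; "position": TCP position; "tcp_rot": TCP orientation; "wrist_force": force on the tool from outside, world axes, zero at the start; "wrist_torque": the same for the moment, N m; "opening": finger opening in m.
Only numpy, scipy, OpenCV 4.12 (cv2) and the standard library are available. Lean on these libraries where they do the work, as an engineer would, in place of code of your own. Each camera call takes 0.05 s, during which the arm holds its last target. There are 200 camera calls.

## Working session

There is one attempt and no reset: what is moved stays moved. The work goes in short steps, Python scripts to look and compute and a tool call to move; the robot and the scene stay as the last step left them, time stands still between calls to the robot, and variables do not carry over. Pictures are saved under pics/ and viewed, about 8 in all and at most 12, crops included, and the job is handed in when it is done.

Besides the shell and the picture viewer there is one more tool, called after "Call:" in YAML: its name, and indented under it one key for each argument. servo_tool: Moves the arm, as the interface text tells. Its arguments: {"type":"object","properties":{"increments":{"type":"array"},"force":{"type":"number"}},"required":["increments"]}

```bash
mkdir -p pics
cat > h.py <<'E'
import numpy as np, cv2
from bench import manip
def cap(n,f):
    c=manip.capture(n); cv2.imwrite('pics/'+f,c['image']); np.savez('pics/'+f[:-4]+'.npz',K=c['intrinsics'],V=c['view'])
def ld(f):
    d=np.load('pics/'+f+'.npz'); return d['K'],d['V']
def ray(f,px):
    K,V=ld(f); u,v=px; d=np.array([(u-K[0,2])/K[0,0],-(v-K[1,2])/K[1,1],-1.]); R=V[:3,:3]
    return -R.T@V[:3,3], R.T@d
def atz(f,px,z):
    o,d=ray(f,px); return o+d*(z-o[2])/d[2]
def proj(f,p):
    K,V=ld(f); c=V[:3,:3]@np.array(p)+V[:3,3]; return K[0,0]*c[0]/-c[2]+K[0,2], K[1,1]*c[1]/c[2]+K[1,2]
E
python3 - <<'E'
from h import *
cap('top','top0.png');cap('scene','sc0.png')
print(manip.tcp_to_grasp,manip.read_state()); print([k for k in manip.capture('top')])
for f in('top0','sc0'): print(ld(f))
E
```

```text
-0.0187 {'time': 0.1, 'joints': array([ 1.10328751e+00,  9.18173953e-02,  1.23180214e+00,  1.04306094e-05,
        1.81983796e+00, -5.67221907e-02]), 'joint_vel': array([-3.67135180e-03, -4.08021243e-03, -3.10135258e-03, -1.93520768e-03,
       -1.10338816e-03, -9.17446930e-05]), 'tau': array([ 1.40994329e-03, -4.60215855e+01, -4.19218111e+01, -1.33547032e-04,
        1.06382740e-02, -6.00344742e-05]), 'position': array([0.23948552, 0.54983483, 0.230223  ]), 'tcp_rot': array([-6.40630058e-01, -3.07507597e+00,  2.82468179e-03]), 'wrist_force': array([-0.38992608,  0.79952471, -0.4977096 ]), 'wrist_torque': array([0.00173031, 0.03843425, 0.06623735]), 'opening': 0.08503708133177804}
['image', 'intrinsics', 'view']
(array([[496.28198548,   0.        , 317.85317698],
       [  0.        , 496.28198548, 240.30715   ],
       [  0.        ,   0.        ,   1.        ]]), array([[ 4.15898988e-02, -9.99134203e-01, -1.06033599e-03,
         6.29492736e-02],
       [ 9.70830096e-01,  4.01608532e-02,  2.36381113e-01,
        -5.13127226e-01],
       [-2.36133871e-01, -1.08604727e-02,  9.71659840e-01,
        -1.24284907e+00],
       [ 0.00000000e+00,  0.00000000e+00,  0.00000000e+00,
         1.00000000e+00]]))
(array([[460.11173779,   0.        , 317.37195887],
       [  0.        , 460.11173779, 233.15853892],
       [  0.        ,   0.        ,   1.        ]]), array([[-4.64722685e-01,  8.85455870e-01,  8.52963995e-04,
         1.55415374e-01],
       [-6.62205321e-01, -3.48191024e-01,  6.63511208e-01,
         2.62270019e-01],
       [ 5.87806889e-01,  3.07783873e-01,  7.48165857e-01,
        -1.55495731e+00],
       [ 0.00000000e+00,  0.00000000e+00,  0.00000000e+00,
         1.00000000e+00]]))
```

View pics/top0.png

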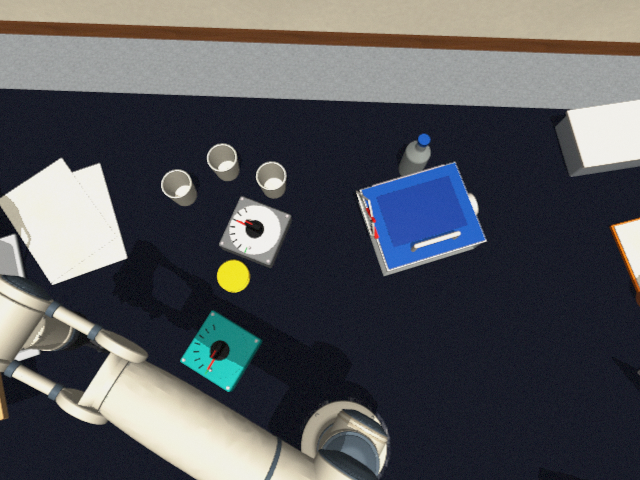

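View pics/sc0.png

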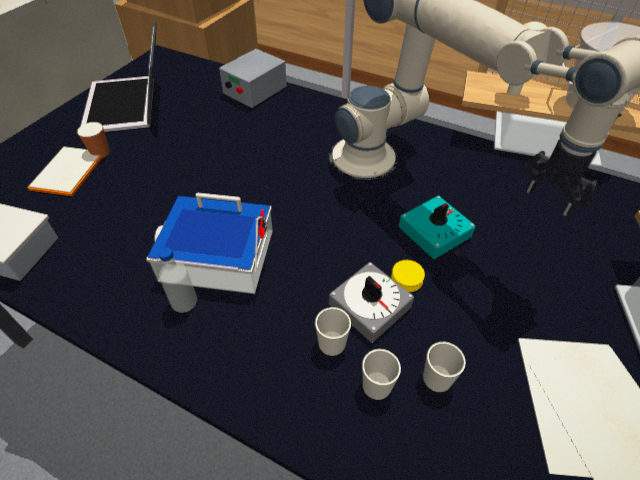

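The top view shows the grey meter at about (255,230) with the spool at (233,276). The tub is at (425,215) with its handle at (437,240), and the arc is on its left. In the scene view the meter is at (372,300) and the handle at (220,203). Next I'll zoom in on these.

Run:
```python
from h import *
t=cv2.imread('pics/top0.png');s=cv2.imread('pics/sc0.png')
z=lambda im,x,y,w,h,k:cv2.resize(im[y:y+h,x:x+w],None,fx=k,fy=k,interpolation=cv2.INTER_CUBIC)
o=np.zeros((600,800,3),np.uint8)
o[:300,:400]=z(t,205,190,100,75,4)
o[:300,400:]=z(s,325,260,100,75,4)
o[300:,:400]=z(t,355,160,133,100,3)[:300,:400] if 0 else cv2.resize(z(t,352,155,140,105,3)[:,:],(400,300))
o[300:,400:]=cv2.resize(z(s,150,185,133,100,3),(400,300))
cv2.imwrite('pics/z0.png',o)
```

```text
(no output)
```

View pics/z0.png

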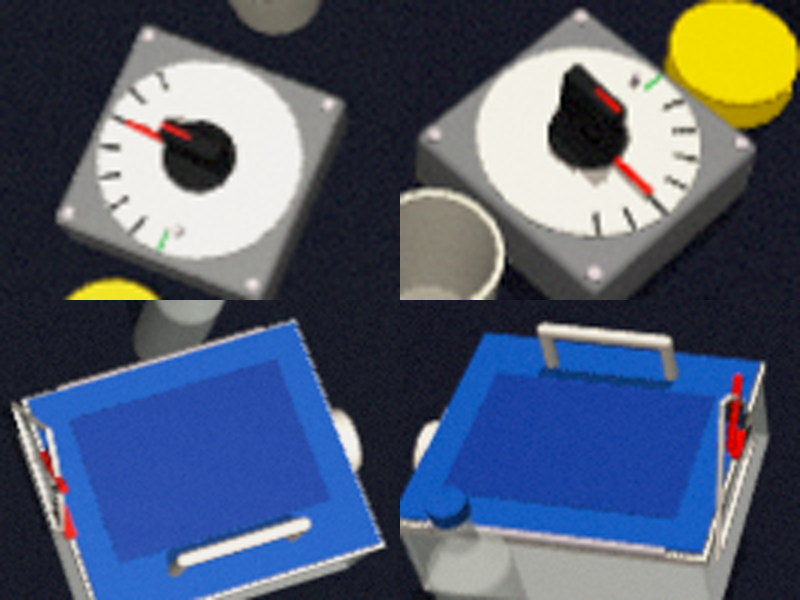

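The zoomed picture shows the red pointer tip at top pixel (236.8,220.5) and the green zero mark at (245.8,250). The pointer therefore has to turn counter-clockwise by about 1.6 rad. The middle of the handle is at top (436.4,239.7) and scene (218.8,197.3).

Run:
```python
from h import *
T=lambda x,y:(205+x/4-.4,190+y/4-.4)
c=np.array([atz('top0',T(*p),.05) for p in [(148,33),(330,103),(252,285),(67,213)]])
m=c.mean(0);print('screws',c.round(4),'mid',m)
m0=c[[2,3]].mean(0)-c[[0,1]].mean(0);m1=c[[3,0]].mean(0)-c[[2,1]].mean(0)
print('side',np.linalg.norm(m0),'yaw -x',np.degrees(np.arctan2(*m0[1::-1])),'y',np.degrees(np.arctan2(*m1[1::-1])))
for n,p,z in[('green',(163,240),.052),('tip',(127,122),.06)]:
    d=atz('top0',T(*p),z)-m;print(n,np.degrees(np.arctan2(d[1],d[0])),np.linalg.norm(d[:2]))
S=lambda x,y:(325+(x-400)/4-.4,260+y/4-.4)
c2=np.array([atz('sc0',S(*p),.05) for p in [(580,16),(743,143),(595,273),(433,134)]]);print('sc mid',c2.mean(0))
for n,p,z in[('green',(653,80),.052),('tip',(650,193),.06)]:
    d=atz('sc0',S(*p),z)-c2.mean(0);print(n,np.degrees(np.arctan2(d[1],d[0])),np.linalg.norm(d[:2]))
B=lambda x,y:(352+x/2.857-.3,155+(y-300)/2.857-.3)
D=lambda x,y:(150+(x-400)/3.0075-.3,185+(y-300)/3.0075-.3)
for f,F,e in[('top0',B,[(175,564),(309,524)]),('sc0',D,[(541,329),(676,344)])]:
    q=[atz(f,F(*p),.146) for p in e];d=q[1]-q[0];print('handle',np.mean(q,0),np.degrees(np.arctan2(d[1],d[0])),np.linalg.norm(d))
k=[atz('top0',B(*p),.106) for p in [(295,322),(382,545),(27,402)]];print('lid',k)
k=[atz('sc0',D(*p),.106) for p in [(487,333),(763,364),(706,555)]];print('lid',k)
```

```text
screws [[0.6226 0.2956 0.05  ]
 [0.5784 0.1697 0.05  ]
 [0.452  0.2139 0.05  ]
 [0.4954 0.3395 0.05  ]] mid [0.53708623 0.25466085 0.05      ]
side 0.1342505060328185 yaw -x 160.8619637502785 y 70.78801027437943
green 161.29510329278887 0.06100611806974684
tip 67.86638003046586 0.052150822339254464
sc mid [0.53663544 0.25521621 0.05      ]
green 161.29002283089048 0.060878825759436324
tip 63.17406179998617 0.055981064431624684
handle [ 0.50215169 -0.20748384  0.146     ] -70.82125772332995 0.12222374732696513
handle [ 0.5048592  -0.20350224  0.146     ] 108.86422135479116 0.12229595840715259
lid [array([ 0.72538487, -0.26863456,  0.106     ]), array([ 0.51644681, -0.34073686,  0.106     ]), array([ 0.63732439, -0.02322914,  0.106     ])]
lid [array([ 0.52186553, -0.33490058,  0.106     ]), array([ 0.43811045, -0.08930202,  0.106     ]), array([ 0.64264341, -0.01683682,  0.106     ])]
```

Call:
servo_tool:
  increments:
    - {"dp": [0,0,0],"roll": 0.04,"fingers": 85}
    - {"dp": [0,0,0],"roll": 0.04,"fingers": 85}
    - {"dp": [0,0,0],"roll": 0.04,"fingers": 85}
    - {"dp": [0,0,0],"roll": 0.04,"fingers": 85}
    - {"dp": [0,0,0],"roll": 0.04,"fingers": 85}
    - {"dp": [0,0,0],"roll": 0.04,"fingers": 85}
    - {"dp": [0,0,0],"roll": 0.04,"fingers": 85}
    - {"dp": [0,0,0],"roll": 0.04,"fingers": 85}
    - {"dp": [0,0,0],"roll": 0.04,"fingers": 85}
    - {"dp": [0,0,0],"roll": 0.04,"fingers": 85}
    - {"dp": [0,0,0],"roll": 0.04,"fingers": 85}
    - {"dp": [0,0,0],"roll": 0.04,"fingers": 85}
    - {"dp": [0,0,0],"roll": 0.02,"fingers": 85}
  force: 40

```text
time: 1.45
position: [0.2396, 0.55, 0.2308]
tcp_rot: [2.631, 1.716, -0.001]
wrist_force: [0.1, 0.3, 0.2]
opening: 0.0846
```

```bash
cat >> h.py <<'E'
from scipy.spatial.transform import Rotation as Rot
def go(x,y,z,hd=None):
    s=manip.read_state(); R=Rot.from_rotvec(s['tcp_rot']).as_matrix()
    h=np.degrees(np.arctan2(R[1,1],R[0,1]))
    print('t',s['time'].__round__(2),'pos',s['position'].round(4),'jaw',h.round(2),'tilt',R[2,2].round(4),'open',round(s['opening'],4),'F',s['wrist_force'].round(1),'M',s['wrist_torque'].round(2),'j',s['joints'].round(2))
    print('dp units',((R.T@(np.array([x,y,z])-s['position']))/.03).round(3),'roll',None if hd is None else round((h-hd)/180,4))
E
python3 - <<'E'
from h import *
T=lambda x,y:(205+x/4-.4,190+y/4-.4);S=lambda x,y:(325+(x-400)/4-.4,260+y/4-.4)
def tri(a,b):
    o,d=ray('top0',a);p,e=ray('sc0',b);s=np.linalg.lstsq(np.c_[d,-e],p-o,rcond=None)[0];return o+d*s[0],p+e*s[1]
a,b=tri(T(127,122),S(650,193));q=(a+b)/2-[.537,.255,0];print(a,b,np.degrees(np.arctan2(q[1],q[0])))
# red stripe on knob top, both ends
A=[atz('top0',T(*p),.103) for p in[(164,123),(188,137)]];print(A,np.degrees(np.arctan2(*(A[0]-A[1])[1::-1])))
go(.537,.255,.231,-24)
E
```

```text
[0.55834301 0.30402478 0.05424661] [0.55821628 0.30438989 0.05427822] 66.61399614658058
[array([0.54503199, 0.2712835 , 0.103     ]), array([0.53636345, 0.25520493, 0.103     ])] 61.669290294151345
t 1.45 pos [0.2396 0.55   0.2308] jaw -23.79 tilt -1.0 open 0.0846 F [0.1 0.3 0.2] M [ 0.   -0.    0.03] j [ 1.1   0.09  1.23 -0.    1.82  1.52]
dp units [-4.9990e+00  1.3038e+01 -3.0000e-03] roll 0.0012
```

Call:
servo_tool:
  increments:
    - {"dp": [-0.25,0.65,0],"roll": 0,"fingers": 85}
    - {"dp": [-0.25,0.65,0],"roll": 0,"fingers": 85}
    - {"dp": [-0.25,0.65,0],"roll": 0,"fingers": 85}
    - {"dp": [-0.25,0.65,0],"roll": 0,"fingers": 85}
    - {"dp": [-0.25,0.65,0],"roll": 0,"fingers": 85}
    - {"dp": [-0.25,0.65,0],"roll": 0,"fingers": 85}
    - {"dp": [-0.25,0.65,0],"roll": 0,"fingers": 85}
    - {"dp": [-0.25,0.65,0],"roll": 0,"fingers": 85}
    - {"dp": [-0.25,0.65,0],"roll": 0,"fingers": 85}
    - {"dp": [-0.25,0.65,0],"roll": 0,"fingers": 85}
    - {"dp": [-0.25,0.65,0],"roll": 0,"fingers": 85}
    - {"dp": [-0.25,0.65,0],"roll": 0,"fingers": 85}
    - {"dp": [-0.25,0.65,0],"roll": 0,"fingers": 85}
    - {"dp": [-0.25,0.65,0],"roll": 0,"fingers": 85}
    - {"dp": [-0.25,0.65,0],"roll": 0,"fingers": 85}
    - {"dp": [-0.25,0.65,0],"roll": 0,"fingers": 85}
    - {"dp": [-0.25,0.65,0],"roll": 0,"fingers": 85}
    - {"dp": [-0.25,0.65,0],"roll": 0,"fingers": 85}
    - {"dp": [-0.25,0.65,0],"roll": 0,"fingers": 85}
    - {"dp": [-0.25,0.65,0],"roll": 0,"fingers": 85}

```text
time: 3.45
position: [0.5377, 0.2561, 0.2308]
tcp_rot: [-2.628, -1.722, 0.001]
wrist_force: [-0.7, 0.1, 0.3]
opening: 0.0851
```

Run:
```python
from h import *
go(.537,.255,.0715,-23.6)
cap('wrist','w1.png')
for p in [(.537,.255,.103),(.5457,.2752,.103),(.5583,.3042,.0543)]: print(proj('w1',p))
```

```text
t 3.45 pos [0.5377 0.2561 0.2308] jaw -23.54 tilt -1.0 open 0.0851 F [-0.7  0.1  0.3] M [ 0.01  0.04 -0.02] j [0.39 0.08 1.24 0.   1.82 0.8 ]
dp units [-4.200e-02 -4.000e-03  5.311e+00] roll 0.0004
(np.float64(312.8045336456666), np.float64(236.36776459086545))
(np.float64(312.64913628960255), np.float64(206.89490867818117))
(np.float64(312.670073094913), np.float64(155.9531201410142))
```

View pics/w1.png

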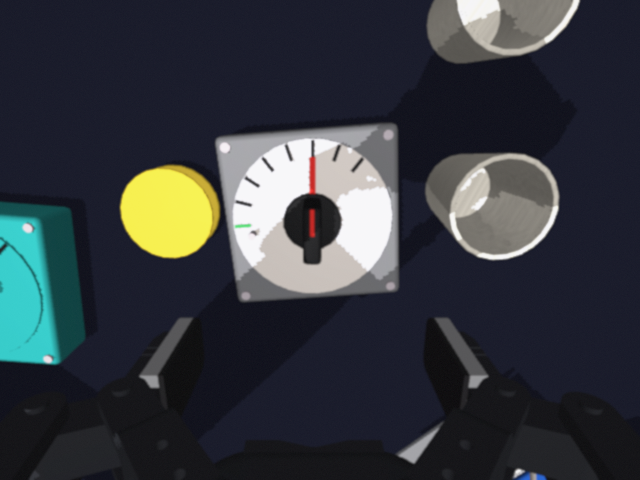

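The wrist view shows the jaws square to the bar, with the bar's centre at about (312,232) and the pointer straight up at x=312. I can descend and grip.

Call:
servo_tool:
  increments:
    - {"dp": [0,0,0.44],"roll": 0,"fingers": 85}
    - {"dp": [-0.04,0,0.44],"roll": 0,"fingers": 85}
    - {"dp": [0,0,0.44],"roll": 0,"fingers": 85}
    - {"dp": [0,0,0.44],"roll": 0,"fingers": 85}
    - {"dp": [0,0,0.44],"roll": 0,"fingers": 85}
    - {"dp": [0,0,0.44],"roll": 0,"fingers": 85}
    - {"dp": [0,0,0.44],"roll": 0,"fingers": 85}
    - {"dp": [0,0,0.44],"roll": 0,"fingers": 85}
    - {"dp": [0,0,0.44],"roll": 0,"fingers": 85}
    - {"dp": [0,0,0.44],"roll": 0,"fingers": 85}
    - {"dp": [0,0,0.44],"roll": 0,"fingers": 85}
    - {"dp": [0,0,0.44],"roll": 0,"fingers": 85}
    - {"dp": [0,0,0],"roll": 0,"fingers": 0}
    - {"dp": [0,0,0],"roll": 0,"fingers": 0}
    - {"dp": [0,0,0],"roll": 0,"fingers": 0}
    - {"dp": [0,0,0],"roll": 0,"fingers": 0}
    - {"dp": [0,0,0],"roll": 0,"fingers": 0}
    - {"dp": [0,0,0],"roll": 0,"fingers": 0}
    - {"dp": [0,0,0],"roll": 0,"fingers": 0}
    - {"dp": [0,0,0],"roll": 0,"fingers": 0}
  force: 40

```text
time: 5.5
position: [0.5366, 0.2562, 0.0739]
tcp_rot: [-2.627, -1.722, -0.001]
wrist_force: [-4.4, 1.0, 6.5]
opening: 0.0131
```

```bash
python3 -c "
from h import *
go(.537,.255,.0715,71)"
```

```text
t 5.5 pos [0.5366 0.2562 0.0739] jaw -23.52 tilt -1.0 open 0.0131 F [-4.4  1.   6.5] M [ 0.08  0.73 -0.07] j [0.39 0.1  1.5  0.   1.54 0.8 ]
dp units [-0.031  0.029  0.081] roll -0.5251
```

Call:
servo_tool:
  increments:
    - {"dp": [0,0,0],"roll": -0.035,"fingers": 0}
    - {"dp": [0,0,0],"roll": -0.035,"fingers": 0}
    - {"dp": [0,0,0],"roll": -0.035,"fingers": 0}
    - {"dp": [0,0,0],"roll": -0.035,"fingers": 0}
    - {"dp": [0,0,0],"roll": -0.035,"fingers": 0}
    - {"dp": [0,0,0],"roll": -0.035,"fingers": 0}
    - {"dp": [0,0,0],"roll": -0.035,"fingers": 0}
    - {"dp": [0,0,0],"roll": -0.035,"fingers": 0}
    - {"dp": [0,0,0],"roll": -0.035,"fingers": 0}
    - {"dp": [0,0,0],"roll": -0.035,"fingers": 0}
    - {"dp": [0,0,0],"roll": -0.035,"fingers": 0}
    - {"dp": [0,0,0],"roll": -0.035,"fingers": 0}
    - {"dp": [0,0,0],"roll": -0.035,"fingers": 0}
    - {"dp": [0,0,0],"roll": -0.035,"fingers": 0}
    - {"dp": [0,0,0],"roll": -0.01,"fingers": 0}
    - {"dp": [0,0,0],"roll": -0.01,"fingers": 0}
    - {"dp": [0,0,0],"roll": 0,"fingers": 0}

```text
time: 7.2
position: [0.535, 0.2557, 0.0739]
tcp_rot: [-0.589, -3.082, 0.002]
wrist_force: [-10.8, -1.9, 8.7]
opening: 0.0135
```

```bash
python3 -c "
from h import *
go(.537,.255,.0715,71)"
```

```text
t 7.2 pos [0.535  0.2557 0.0739] jaw 68.35 tilt -1.0 open 0.0135 F [-10.8  -1.9   8.7] M [-0.21  1.88  0.05] j [ 0.39  0.1   1.5   0.    1.54 -0.8 ]
dp units [-0.071  0.002  0.08 ] roll -0.0147
```

Call:
servo_tool:
  increments:
    - {"dp": [-0.0,-0.05,0],"roll": -0.01,"fingers": 0}
    - {"dp": [0,0,0],"roll": -0.01,"fingers": 0}
    - {"dp": [0,0,0],"roll": -0.005,"fingers": 0}
    - {"dp": [0,0,0],"roll": 0,"fingers": 0}

```text
time: 7.6
position: [0.5349, 0.2555, 0.0739]
tcp_rot: [-0.471, -3.103, -0.003]
wrist_force: [-9.3, 4.1, 6.9]
opening: 0.0134
```

```bash
python3 -c "
from h import *
go(.537,.255,.0715,71)"
```

```text
t 7.6 pos [0.5349 0.2555 0.0739] jaw 72.73 tilt -1.0 open 0.0134 F [-9.3  4.1  6.9] M [ 0.58  1.49 -1.16] j [ 0.39  0.1   1.5   0.    1.54 -0.88]
dp units [-0.073  0.003  0.081] roll 0.0096
```

Call:
servo_tool:
  increments:
    - {"dp": [0,0,0],"roll": 0,"fingers": 85}
    - {"dp": [0,0,0],"roll": 0,"fingers": 85}
    - {"dp": [0,0,0],"roll": 0,"fingers": 85}
    - {"dp": [0,0,0],"roll": 0,"fingers": 85}
    - {"dp": [0,0,0],"roll": 0,"fingers": 85}
    - {"dp": [0,0,-0.2],"roll": 0,"fingers": 85}
    - {"dp": [0,0,-0.45],"roll": 0,"fingers": 85}
    - {"dp": [0,0,-0.45],"roll": 0,"fingers": 85}
    - {"dp": [0,0,-0.45],"roll": 0,"fingers": 85}
    - {"dp": [0,0,-0.45],"roll": 0,"fingers": 85}
    - {"dp": [0,0,-0.45],"roll": 0,"fingers": 85}
    - {"dp": [0,0,-0.45],"roll": 0,"fingers": 85}
    - {"dp": [0,0,-0.45],"roll": 0,"fingers": 85}
    - {"dp": [0,0,-0.45],"roll": 0,"fingers": 85}
    - {"dp": [0,0,-0.45],"roll": 0,"fingers": 85}
    - {"dp": [0,0,-0.45],"roll": 0,"fingers": 85}
    - {"dp": [0,0,-0.45],"roll": 0,"fingers": 85}
    - {"dp": [0,0,-0.45],"roll": 0,"fingers": 85}
    - {"dp": [0,0,0],"roll": 0,"fingers": 85}

```text
time: 9.5
position: [0.5369, 0.2546, 0.2439]
tcp_rot: [0.47, 3.103, 0.003]
wrist_force: [0.5, 0.2, 0.9]
opening: 0.0852
```

Run:
```python
from h import *
cap('wrist','w2.png')
go(.504,-.2052,.24,18.9)
```

```text
t 9.55 pos [0.5367 0.2545 0.2423] jaw 72.76 tilt -1.0 open 0.0849 F [ 0.2 -0.1 -0.2] M [ 0.03 -0.05 -0.01] j [ 0.39  0.08  1.23  0.    1.84 -0.88]
dp units [ -3.501 -14.959   0.062] roll 0.2992
```

View pics/w2.png

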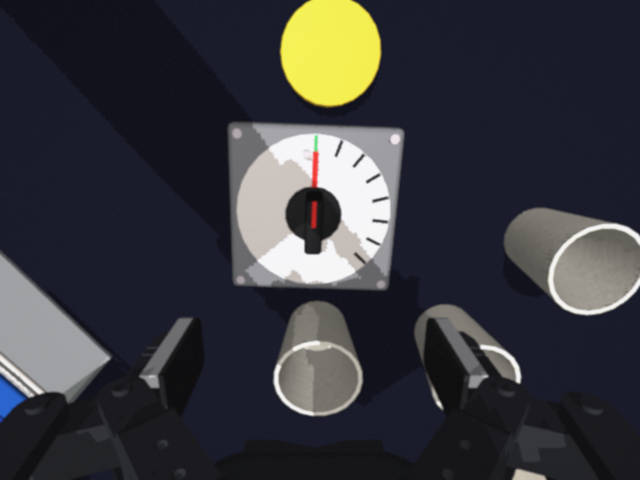

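The pointer at (315,165) now lies on the green mark at (316,143), so the knob is at its zero stop. Next I'll go to the lid handle.

Call:
servo_tool:
  increments:
    - {"dp": [0,0,-0.1],"roll": 0.0374,"fingers": 85}
    - {"dp": [0,0,-0.1],"roll": 0.0374,"fingers": 85}
    - {"dp": [0,0,-0.1],"roll": 0.0374,"fingers": 85}
    - {"dp": [0,0,-0.1],"roll": 0.0374,"fingers": 85}
    - {"dp": [0,0,-0.1],"roll": 0.0374,"fingers": 85}
    - {"dp": [0,0,-0.1],"roll": 0.0374,"fingers": 85}
    - {"dp": [0,0,-0.1],"roll": 0.0374,"fingers": 85}
    - {"dp": [0,0,-0.1],"roll": 0.0374,"fingers": 85}
    - {"dp": [0,0,0],"roll": 0,"fingers": 85}

```text
time: 10.45
position: [0.5362, 0.2543, 0.2643]
tcp_rot: [-1.827, -2.555, 0.001]
wrist_force: [-0.2, -0.4, 0.0]
opening: 0.0852
```

Call:
servo_tool:
  increments:
    - {"dp": [-0.7,-0.3,0],"roll": 0,"fingers": 85}
    - {"dp": [-0.7,-0.3,0],"roll": 0,"fingers": 85}
    - {"dp": [-0.7,-0.3,0],"roll": 0,"fingers": 85}
    - {"dp": [-0.7,-0.3,0],"roll": 0,"fingers": 85}
    - {"dp": [-0.7,-0.3,0],"roll": 0,"fingers": 85}
    - {"dp": [-0.7,-0.3,0],"roll": 0,"fingers": 85}
    - {"dp": [-0.7,-0.3,0],"roll": 0,"fingers": 85}
    - {"dp": [-0.7,-0.3,0],"roll": 0,"fingers": 85}
    - {"dp": [-0.7,-0.3,0],"roll": 0,"fingers": 85}
    - {"dp": [-0.7,-0.3,0],"roll": 0,"fingers": 85}
    - {"dp": [-0.7,-0.3,0],"roll": 0,"fingers": 85}
    - {"dp": [-0.7,-0.3,0],"roll": 0,"fingers": 85}
    - {"dp": [-0.7,-0.3,0],"roll": 0,"fingers": 85}
    - {"dp": [-0.7,-0.3,0],"roll": 0,"fingers": 85}
    - {"dp": [-0.7,-0.3,0],"roll": 0,"fingers": 85}
    - {"dp": [-0.7,-0.3,0],"roll": 0,"fingers": 85}
    - {"dp": [-0.7,-0.3,0],"roll": 0,"fingers": 85}
    - {"dp": [-0.7,-0.3,0],"roll": 0,"fingers": 85}
    - {"dp": [-0.7,-0.3,0],"roll": 0,"fingers": 85}
    - {"dp": [-0.7,-0.3,0],"roll": 0,"fingers": 85}

```text
time: 12.45
position: [0.5017, -0.2022, 0.264]
tcp_rot: [-1.821, -2.559, 0.0]
wrist_force: [0.1, -0.6, -0.2]
opening: 0.0852
```

Run:
```python
from h import *
cap('wrist','w3.png')
go(.504,-.2052,.128,18.9)
u=np.array([-.324,.946,0])*.055;c=np.array([.504,-.2052,.146])
for p in (c-u,c,c+u): print(proj('w3',p))
```

```text
t 12.5 pos [ 0.5012 -0.2052  0.2636] jaw 18.95 tilt -1.0 open 0.0849 F [-1.7 -1.4 -0.1] M [-0.04 -0.03  0.02] j [-0.45 -0.06  1.32 -0.    1.88 -0.78]
dp units [-0.027  0.1    4.519] roll 0.0003
(np.float64(314.7488622888464), np.float64(312.8571071768655))
(np.float64(315.0768913645447), np.float64(243.36369596168748))
(np.float64(315.4479987956455), np.float64(164.74407585757316))
```

View pics/w3.png

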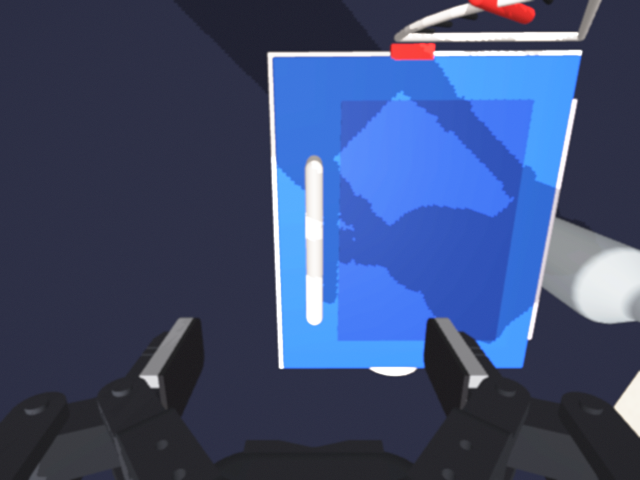

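The bar runs vertically in the picture from (314,160) to (314,322), matching the prediction of x=315 and middle row 243. I'll descend and grip it.

Call:
servo_tool:
  increments:
    - {"dp": [0,0.09,0.41],"roll": 0,"fingers": 85}
    - {"dp": [0,0,0.41],"roll": 0,"fingers": 85}
    - {"dp": [0,0,0.41],"roll": 0,"fingers": 85}
    - {"dp": [0,0,0.41],"roll": 0,"fingers": 85}
    - {"dp": [0,0,0.41],"roll": 0,"fingers": 85}
    - {"dp": [0,0,0.41],"roll": 0,"fingers": 85}
    - {"dp": [0,0,0.41],"roll": 0,"fingers": 85}
    - {"dp": [0,0,0.41],"roll": 0,"fingers": 85}
    - {"dp": [0,0,0.41],"roll": 0,"fingers": 85}
    - {"dp": [0,0,0.41],"roll": 0,"fingers": 85}
    - {"dp": [0,0,0.41],"roll": 0,"fingers": 85}
    - {"dp": [0,0,0],"roll": 0,"fingers": 0}
    - {"dp": [0,0,0],"roll": 0,"fingers": 0}
    - {"dp": [0,0,0],"roll": 0,"fingers": 0}
    - {"dp": [0,0,0],"roll": 0,"fingers": 0}
    - {"dp": [0,0,0],"roll": 0,"fingers": 0}
    - {"dp": [0,0,0],"roll": 0,"fingers": 0}
    - {"dp": [0,0,0],"roll": 0,"fingers": 0}
    - {"dp": [0,0,0],"roll": 0,"fingers": 0}
  force: 35

```text
time: 14.4
position: [0.5017, -0.2017, 0.1299]
tcp_rot: [-1.826, -2.551, 0.008]
wrist_force: [-13.5, -2.2, 4.4]
opening: 0.0104
```

Run:
```python
from h import *
go(.504,-.2052,.1273,18.9)
r=np.hypot(.19,.046);a0=np.arctan2(.046,.19)
p=[( r*(np.cos(a0)-np.cos(a0+t))/.03, r*(np.sin(a0)-np.sin(a0+t))/.03) for t in np.radians(np.arange(0,41,2.5))]
print(np.diff(p,axis=0).round(3))
```

```text
t 14.4 pos [ 0.5017 -0.2017  0.1299] jaw 18.81 tilt -1.0 open 0.0104 F [-13.5  -2.2   4.4] M [-0.5   2.1   0.08] j [-0.44 -0.06  1.56 -0.    1.64 -0.77]
dp units [-0.134  0.035  0.087] roll -0.0005
[[ 0.073 -0.275]
 [ 0.085 -0.271]
 [ 0.097 -0.267]
 [ 0.108 -0.263]
 [ 0.12  -0.258]
 [ 0.131 -0.253]
 [ 0.142 -0.247]
 [ 0.152 -0.24 ]
 [ 0.162 -0.233]
 [ 0.173 -0.226]
 [ 0.182 -0.218]
 [ 0.192 -0.21 ]
 [ 0.201 -0.202]
 [ 0.209 -0.193]
 [ 0.217 -0.183]
 [ 0.225 -0.174]]
```

Call:
servo_tool:
  increments:
    - {"dp": [0,0.02,-0.27],"roll": 0,"fingers": 0}
    - {"dp": [0,0.06,-0.27],"roll": 0,"fingers": 0}
    - {"dp": [0,0.1,-0.27],"roll": 0,"fingers": 0}
    - {"dp": [0,0.11,-0.26],"roll": 0,"fingers": 0}
    - {"dp": [0,0.12,-0.26],"roll": 0,"fingers": 0}
    - {"dp": [0,0.13,-0.25],"roll": 0,"fingers": 0}
    - {"dp": [0,0.14,-0.25],"roll": 0,"fingers": 0}
    - {"dp": [0,0.15,-0.24],"roll": 0,"fingers": 0}
    - {"dp": [0,0.16,-0.23],"roll": 0,"fingers": 0}
    - {"dp": [0,0.17,-0.23],"roll": 0,"fingers": 0}
    - {"dp": [0,0.18,-0.22],"roll": 0,"fingers": 0}
    - {"dp": [0,0.19,-0.21],"roll": 0,"fingers": 0}
    - {"dp": [0,0.2,-0.2],"roll": 0,"fingers": 0}
    - {"dp": [0,0.21,-0.19],"roll": 0,"fingers": 0}
    - {"dp": [0,0,0],"roll": 0,"fingers": 0}

```text
time: 15.9
position: [0.5584, -0.1818, 0.2343]
tcp_rot: [1.827, 2.555, -0.003]
wrist_force: [-15.4, -0.5, 9.6]
opening: 0.0109
```

Run:
```python
from h import *
go(.504+.074*.946,-.2052+.074*.324,.24,18.9)
cap('scene','s4.png');cap('wrist','w4.png');cap('top','t4.png')
s=cv2.imread('pics/s4.png');w=cv2.imread('pics/w4.png')
o=np.zeros((600,800,3),np.uint8)
o[:,:400]=0
o[:300,:400]=cv2.resize(s[150:300,120:320],(400,300),interpolation=cv2.INTER_CUBIC)
o[:300,400:]=cv2.resize(s[180:255,220:320],(400,300),interpolation=cv2.INTER_CUBIC)
o[300:,:400]=cv2.resize(w,(400,300))
o[300:,400:]=cv2.resize(cv2.imread('pics/t4.png')[160:265,340:480],(400,300),interpolation=cv2.INTER_CUBIC)
cv2.imwrite('pics/z4.png',o)
```

```text
t 15.9 pos [ 0.5584 -0.1818  0.2343] jaw 18.86 tilt -1.0 open 0.0109 F [-15.4  -0.5   9.6] M [-0.19  2.61  0.09] j [-0.37  0.06  1.26 -0.    1.82 -0.7 ]
dp units [-0.15   0.499 -0.191] roll -0.0002
```

View pics/z4.png

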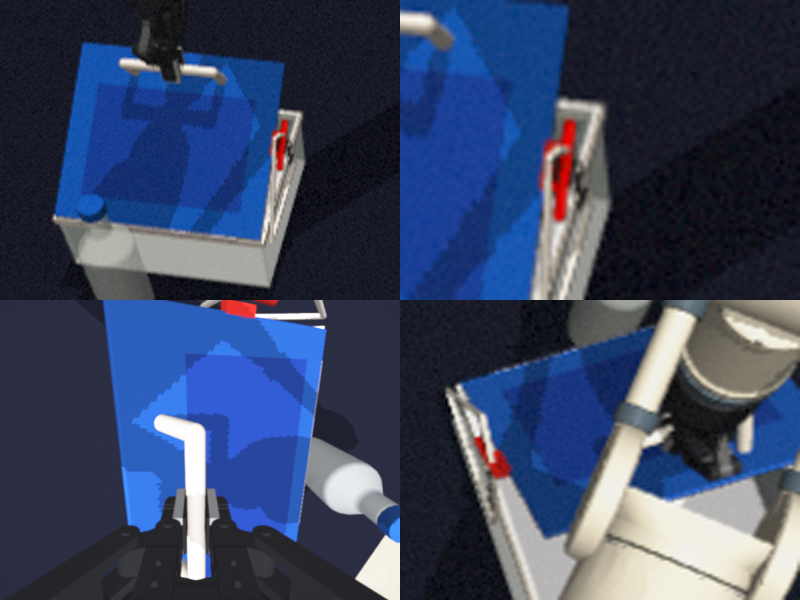

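Run:
```python
from h import *
from scipy.optimize import least_squares
B=lambda x,y:(352+x/2.857-.3,155+(y-300)/2.857-.3)
D=lambda x,y:(150+(x-400)/3.0075-.3,185+(y-300)/3.0075-.3)
S=lambda x,y:(120+x/2-.25,150+y/2-.25); T=lambda x,y:(340+(x-400)/2.857-.3,160+(y-300)/2.857-.3)
def P(q,t,X,Y,Z=.006):
    x,y,a=q; u=X*np.cos(t)+Z*np.sin(t); z=.1-X*np.sin(t)+Z*np.cos(t)
    return [x+u*np.cos(a)-Y*np.sin(a), y+u*np.sin(a)+Y*np.cos(a), z]
FR,FL,NR,NL=(0,-.13),(0,.13),(-.22,-.13),(-.22,.13)
h1,h2=(-.19,.0525,.046),(-.19,-.0525,.046)
obs0=[('top0',FR,B(295,322)),('top0',NR,B(382,545)),('top0',FL,B(27,402)),('sc0',NR,D(487,333)),('sc0',NL,D(763,364)),('sc0',FL,D(706,555))]
obs1=[('s4',NR,S(82,43)),('s4',NL,S(283,63)),('s4',FR,S(57,217)),('s4',FL,S(263,240)),('t4',NL,T(553,538)),('t4',FL,T(457,385))]
def res(v):
    return np.concatenate([np.subtract(proj(f,P(v[:3],t,*k)),o) for t,obs in((0,obs0),(v[3],obs1)) for f,k,o in obs])
r=least_squares(res,[.685,-.143,.33,.6],loss='soft_l1')
print(r.x,np.degrees(r.x[2:])); print(r.fun.reshape(-1,2).round(1))
q=r.x[:3]
for c in range(30,46,5):print(c,proj('s4',P(q,np.radians(c),-.13,.142,0)),proj('t4',P(q,np.radians(c),-.13,.142,0)))
c=np.array(P(q,0,*(-.19,0,.046)));print('handle0',c,'40:',P(q,np.radians(40),-.19,0,.046),'now',P(q,r.x[3],-.19,0,.046))
im=np.hstack([cv2.resize(cv2.imread('pics/s4.png')[190:250,230:290],(400,400),interpolation=cv2.INTER_CUBIC),cv2.resize(cv2.imread('pics/t4.png')[185:245,350:410],(400,400),interpolation=cv2.INTER_CUBIC)])
cv2.imwrite('pics/z5.png',im)
```

```text
[ 0.68284188 -0.14299952  0.34525189  0.59156312] [19.78147609 33.89407037]
[[-1.3 -0.6]
 [-0.4 -1.3]
 [-1.  -0.6]
 [-0.9 -1. ]
 [-0.6 -2.2]
 [-0.5 -1.7]
 [ 0.5 -0.6]
 [ 1.4 -1. ]
 [-1.1 -0.8]
 [-0.6 -0.6]
 [-3.7 -0. ]
 [ 0.1 -0.7]]
30 (np.float64(263.7714779199923), np.float64(217.72584588525422)) (np.float64(372.2184620579052), np.float64(224.9333360250476))
35 (np.float64(262.8993361565496), np.float64(216.82302566551104)) (np.float64(371.81910121882635), np.float64(221.55747496206283))
40 (np.float64(261.9580035693933), np.float64(216.30439133906395)) (np.float64(371.2807630358607), np.float64(217.89335909971913))
45 (np.float64(260.9524688856894), np.float64(216.1856200033041)) (np.float64(370.60609695631695), np.float64(213.9709468942632))
handle0 [ 0.50405373 -0.20730192  0.146     ] 40: [np.float64(0.5737056274636816), np.float64(-0.18225113175402385), np.float64(0.2573676902239155)] now [np.float64(0.5585737866673763), np.float64(-0.18769340402408258), np.float64(0.24413846939186556)]
```

View pics/z5.png

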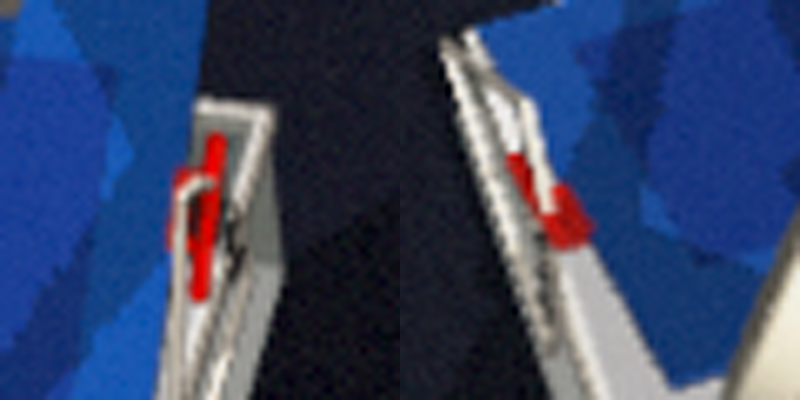

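Pad travel gives about 34.8° and the image fit about 34°, so the lid needs roughly 5° more.

Call:
servo_tool:
  increments:
    - {"dp": [0,0.15,-0.13],"roll": 0,"fingers": 0}
    - {"dp": [0,0.16,-0.12],"roll": 0,"fingers": 0}
    - {"dp": [0,0.15,-0.12],"roll": 0,"fingers": 0}
    - {"dp": [0,0,0],"roll": 0,"fingers": 0}
    - {"dp": [0,0,0],"roll": 0,"fingers": 0}
    - {"dp": [0,0,0],"roll": 0,"fingers": 0}

```text
time: 16.65
position: [0.571, -0.1774, 0.2458]
tcp_rot: [1.827, 2.554, -0.002]
wrist_force: [-14.2, -1.0, 13.3]
opening: 0.0112
```

Run:
```python
from h import *
go(.5017+.074*.944,-.2017+.074*.33,.238,18.9)
cap('scene','s6.png');cap('wrist','w6.png');cap('top','t6.png')
d=manip.read_state()['position']-[.5017,-.2017,.1299];print('dx',d[:2]@[.944,.33],d,np.degrees(np.arccos((.19-d[:2]@[.944,.33])/.1955)-np.arctan2(.046,.19)))
R=lambda im,x,y,w:cv2.resize(im[y:y+w*3//4,x:x+w],(400,300),interpolation=cv2.INTER_CUBIC)
s,w,t=[cv2.imread(f'pics/{k}6.png') for k in'swt']
cv2.imwrite('pics/z6.png',np.vstack([np.hstack([R(s,225,190,80),R(s,120,140,200)]),np.hstack([R(w,0,0,640),R(t,345,180,80)])]))
```

```text
t 16.65 pos [ 0.571  -0.1774  0.2458] jaw 18.85 tilt -1.0 open 0.0112 F [-14.2  -1.   13.3] M [-0.14  2.53  0.02] j [-0.36  0.09  1.21 -0.    1.84 -0.69]
dp units [-0.002  0.018  0.259] roll -0.0003
dx 0.0734270353249412 [0.06928111 0.02432021 0.11586194] 39.78625179655923
```

View pics/z6.png

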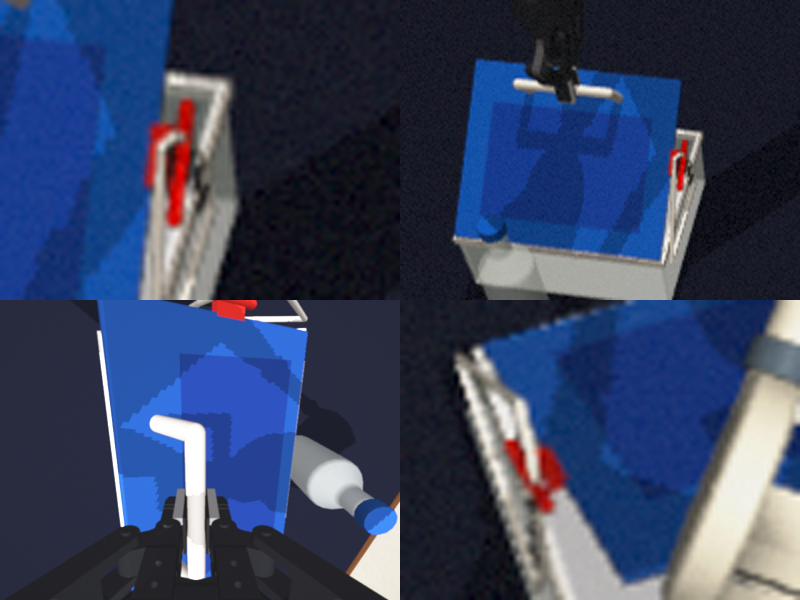

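The picture shows the nib right beside the red mark, with the lid edge parallel to it. In the scene panel the nib is at (155,157) and the mark runs (187,102)–(175,222). In the top panel the nib is at (550,466) and the mark near (528,475). I'll check the angle numerically.

Run:
```python
from h import *
from scipy.optimize import least_squares
S=lambda x,y:(225+x/5-.4,190+y/5-.4);T=lambda x,y:(345+(x-400)/5-.4,180+(y-300)/5-.4);S2=lambda x,y:(120+(x-400)/2-.25,140+y/2-.25)
a=np.radians(19.4);ux=np.array([np.cos(a),np.sin(a),0]);H=np.array([.5035,-.2060,.1])+.19*ux
def tri(p,q):
    o,d=ray('s6',p);o2,e=ray('t6',q);s=np.linalg.lstsq(np.c_[d,-e],o2-o,rcond=None)[0];A,Bp=o+d*s[0],o2+e*s[1]
    m=(A+Bp)/2;r=m-H;return m.round(4),'gap',np.linalg.norm(A-Bp).round(4),'r',np.hypot(r@ux,r[2]).round(4),'ang',np.degrees(np.arctan2(r[2],-r@ux)).round(2),'y',(r@[-ux[1],ux[0],0]).round(4)
for n,p,q in[('mark mid',(181,162),(528,475)),('mark far',(175,222),(510,442)),('mark near',(187,102),(547,508)),('nib',(157,157),(548,466)),]: print(n,tri(S(*p),T(*q)))
print('NL',tri(S2(680,80),T(625,582)))
# model pixels of mark & nib at 40
def P(t,X,Y,Z):
    u=X*np.cos(t)+Z*np.sin(t);return H+u*ux+Y*np.array([-ux[1],ux[0],0])+[0,0,-X*np.sin(t)+Z*np.cos(t)]
inv=lambda p,x0,y0,k,ox,oy:((p[0]-x0)*k+ox,(p[1]-y0)*k+oy)
for t in (36,38,40,42,44):
    r=np.radians(t)
    for n,X,Y,Z in[('mark',-.13,.142,0),('nib',-.13,.134,.003),('NL',-.22,.13,.006),('NR',-.22,-.13,.006)]:
        p=P(r,X,Y,Z);print(t,n,'s',np.round(inv(proj('s6',p),225,190,5,0,0),0) if n[0]!='N' else np.round(inv(proj('s6',p),120,140,2,400,0),0),'t',np.round(inv(proj('t6',p),345,180,5,400,300),0))
```

```text
mark mid (array([ 0.5518, -0.0409,  0.1747]), 'gap', np.float64(0.0006), 'r', np.float64(0.1167), 'ang', np.float64(39.79), 'y', np.float64(0.1397))
mark far (array([ 0.5735, -0.033 ,  0.1569]), 'gap', np.float64(0.0016), 'r', np.float64(0.0875), 'ang', np.float64(40.57), 'y', np.float64(0.1399))
mark near (array([ 0.5304, -0.0487,  0.193 ]), 'gap', np.float64(0.0), 'r', np.float64(0.1459), 'ang', np.float64(39.59), 'y', np.float64(0.1394))
nib (array([ 0.5562, -0.0508,  0.1773]), 'gap', np.float64(0.0006), 'r', np.float64(0.1177), 'ang', np.float64(41.06), 'y', np.float64(0.1289))
NL (array([ 0.4834, -0.0797,  0.2405]), 'gap', np.float64(0.0003), 'r', np.float64(0.2182), 'ang', np.float64(40.06), 'y', np.float64(0.1258))
36 mark s [190. 135.] t [531. 503.]
36 nib s [173. 132.] t [546. 494.]
36 NL s [685.  80.] t [618. 601.]
36 NR s [481.  59.] t [1152.  441.]
38 mark s [188. 134.] t [530. 496.]
38 nib s [171. 131.] t [545. 486.]
38 NL s [683.  79.] t [616. 588.]
38 NR s [479.  58.] t [1152.  427.]
40 mark s [186. 133.] t [529. 488.]
40 nib s [169. 131.] t [544. 479.]
40 NL s [682.  78.] t [615. 575.]
40 NR s [476.  57.] t [1153.  413.]
42 mark s [184. 132.] t [528. 481.]
42 nib s [166. 131.] t [543. 471.]
42 NL s [681.  77.] t [613. 561.]
42 NR s [473.  56.] t [1153.  399.]
44 mark s [182. 132.] t [527. 473.]
44 nib s [164. 131.] t [542. 463.]
44 NL s [679.  77.] t [610. 547.]
44 NR s [470.  56.] t [1152.  384.]
```

The readings agree on about 39–40°. I'll relieve the radial strain a little and check that the lid stays steady.

Call:
servo_tool:
  increments:
    - {"dp": [0,-0.02,-0.04],"roll": 0,"fingers": 0}
    - {"dp": [0,0,0],"roll": 0,"fingers": 0}
    - {"dp": [0,0,0],"roll": 0,"fingers": 0}
    - {"dp": [0,0,0],"roll": 0,"fingers": 0}
    - {"dp": [0,0,0],"roll": 0,"fingers": 0}
    - {"dp": [0,0,0],"roll": 0,"fingers": 0}
    - {"dp": [0,0,0],"roll": 0,"fingers": 0}
    - {"dp": [0,0,0],"roll": 0,"fingers": 0}
    - {"dp": [0,0,0],"roll": 0,"fingers": 0}
    - {"dp": [0,0,0],"roll": 0,"fingers": 0}

```text
time: 17.8
position: [0.5709, -0.1774, 0.2458]
tcp_rot: [1.827, 2.555, -0.002]
wrist_force: [-11.4, -0.7, 9.2]
opening: 0.0104
```

Run:
```python
from h import *
go(.571,-.1774,.2458,18.9)
cap('scene','s7.png');cap('top','t7.png')
R=lambda im,x,y,w:cv2.resize(im[y:y+w*3//4,x:x+w],(400,300),interpolation=cv2.INTER_CUBIC)
s,t=[cv2.imread(f'pics/{k}7.png') for k in'st']
d=manip.read_state()['position']-[.5017,-.2017,.1299];print(np.degrees(np.arccos((.19-d[:2]@[.944,.33])/.1955)-np.arctan2(.046,.19)))
print('lid px changed',(cv2.absdiff(s,cv2.imread('pics/s6.png'))[160:280,140:270].max(2)>40).sum())
cv2.imwrite('pics/z7.png',np.vstack([np.hstack([R(s,225,190,80),R(s,120,140,200)]),np.hstack([R(s,300,240,180),R(t,345,180,80)])]))
```

```text
t 17.8 pos [ 0.5709 -0.1774  0.2458] jaw 18.88 tilt -1.0 open 0.0104 F [-11.4  -0.7   9.2] M [-0.13  1.98  0.06] j [-0.36  0.09  1.21 -0.    1.84 -0.69]
dp units [-0.001  0.003 -0.001] roll -0.0001
39.74455866322544
lid px changed 6
```

View pics/z7.png

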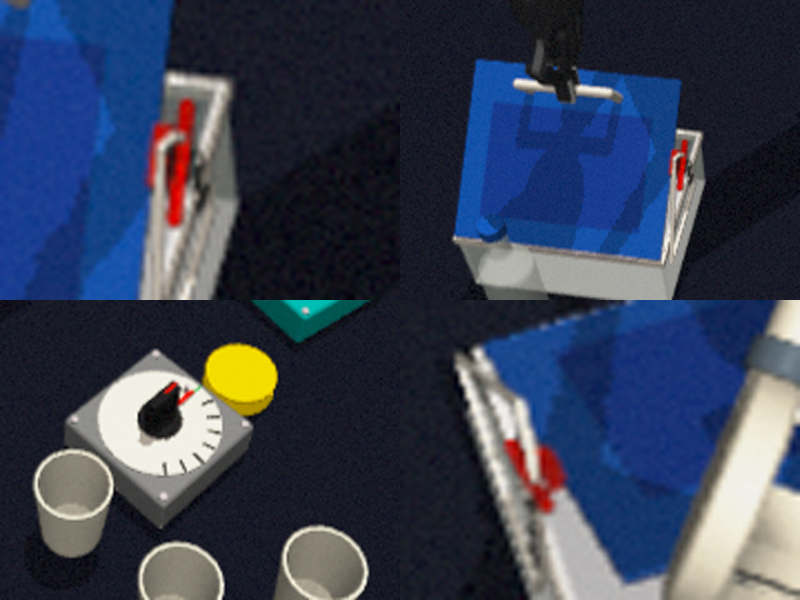

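The lid hasn't moved, with the nib still beside the mark at (155,157). The pointer is on the green zero mark at (188,392), and the cup, bottle and spool haven't moved. I'm handing it in.

```bash
python3 -c "
from bench import manip; print(manip.finish_job())"
```

```text
the job is handed in; nothing more can be done
None
```

With the lid still shut, I turned the reset knob back counter-clockwise to its zero stop. I then lifted the lid to about 40° and handed the job in at about 18 s with the gripper still holding it.

- **Knob:** at the end of the turn the reaction torque rose to about 1.2 N m, against 0.05 N m shortly before, so it is on the hard stop. Two later pictures show the red pointer on the green zero mark.
- **Lid angle:** the handle's travel gives 39.7°. The nib's position in the images gives about 39.8° once its height on the lid is allowed for. The lid's left and right near corners disagree, at about 38.5–39° and 40.7°, so the angle is good to about ±1°.
- **Steadiness:** over the last second the tool and the lid did not move, and the bar was still gripped. A residual wrist force of about 15 N remained, well under the limits.
- **Left alone:** the cup, bottle and spool are where they stood in the last pictures. I checked this only by eye.

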